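Close up the bead case: fold its sprung pattern board, then tip the lid shut

TASK

Close up the bead case: first snap the standing pattern board down until it lies flat inside, then tip the leaning lid back over so that it falls fully shut. Do not bump the work lamp that hangs over the case, and leave the cup, spool, pliers and bead mat frame where they are.

Things in the scene. Friction and masses are not known exactly. Their poses are not given: they have to be found in the camera images.
- case: Open grey plastic bead case, 190 (its x) x 150 (its y) x 40 mm high, walls and floor 4 mm, fixed to the table. Origin: centre of the underside, on the table. Its x axis points away from the robot (turned up to 15 degrees), its y to the left, z up. All offsets given for other things are in this frame.
- board (a joint): Angle (rad) of the plywood pattern board: 0 = folded flat in the case, 1.2 = standing, leaning back away from the robot (its start). Folding turns its top edge away from the robot and down. Over-centre spring struts at its sides: above about 0.65 it springs back open, below that it snaps flat by itself and stays. To start it takes about 0.5 N m (6 N, 90 mm from the hinge), easing to nothing at the centre.
- board_hinge (a point): Middle of the board's hinge axis, at the case's near end (case x -75, y 0, z +22 mm), along the case's y. The board's mid-plane runs through it; the board is 110 mm wide, 6 mm thick, top edge 140 mm from the hinge. Axes turn with the board: x from the hinge to the top edge, y along the hinge, z out of the face that looks to the robot and up.
- board_face (a point): Point on the face that looks to the robot and up, on the board's centre line, 90 mm from the hinge: a good place to push. The face is plain but for a ledge 7 mm high at 16 mm and a steel clip 4 mm high, 60 mm wide, at 122 to 138 mm from the hinge. Axes as board_hinge.
- lid (a joint): Angle (rad) of the case's lid: 0 = shut flat on the case, 1.57 = upright, 1.95 = leaning outward to the left on its stop (its start). Plain hinge: once past upright (below about 1.5) it falls shut by its own weight (about 160 g; under 1 N to tip). Its outer face looks to the left when open: push there, to the right, to tip it.
- lid_hinge (a point): Middle of the lid's hinge axis, along the case's left long side (case x 0, y +75, z +40 mm). The lid is a slab 190 mm long (case x from -95 to +95), 150 mm from hinge to free edge, 6 mm thick; upright its edge is 190 mm above the table.
- lid_edge (a point): Middle of the lid's free edge, 150 mm from its hinge, in mid-thickness.
- lamp: Work lamp, fixed; origin and axes as the case's. Flat aluminium head, x -15 to +40, y -85 to +25, z 216 to 235 mm; 14 mm thick stem (its level part up to z 247) and 100 mm round foot beyond the case at x +165, y -30 mm. A hand pointing straight down over the board would hit the head: come from the robot's side with the fingers pointing forward and down, tilted 30 to 45 degrees.
- lamp_edge (a point): Middle of the lower edge of the lamp head on the robot's side (case x -15, y -30, z +217 mm).
- cup_mid (a point): Glass tealight-sized cup, 60 mm across, 60 mm high, loose, right of the case: its centre, half-way up. Leave it.
- spool_mid (a point): Wooden spool-shaped bead stopper holder, 64 mm across, 73 mm high, loose, to the far left of the case: its centre, half-way up. Leave it.
- pliers_mid (a point): Steel split-ring pliers, 140 mm long, 12 mm high, loose, lying to the near right of the case: their middle, half-way up. Leave them.
- mat_mid (a point): Pink plastic bead mat frame, 160 x 120 x 8 mm, loose, flat on the table left of the case: its middle, half-way up. Leave it.

How it is judged (in metres and radians):
On the way, in this order (a step that is already met when the one before it is completed fails the run):
1. the pattern board is snapped down flat in the case while the lid is still open (value of joint board below 0.08 rad and value of joint lid above 1.2 rad), for 0.2 s.
2. the lid is tipped over and shut (value of joint lid below 0.06 rad), for 0.2 s.
At the end, for the whole second after the job is handed in: The board lies flat in the case (within 0.08 rad), the lid is shut on it (within 0.06 rad), and cup, spool, pliers and mat frame are within 30 mm of where they were (value of joint board below 0.08 rad and value of joint lid below 0.06 rad and distance of each of cup_mid, spool_mid, pliers_mid, mat_mid from where it was at the start of the episode below 0.03 m); the robot touches nothing.
It fails at once if the lid is brought down while the board still stands (value of joint lid below 1.2 rad and value of joint board above 0.3 rad).
It fails at once if the lamp is bumped (over 3 N) (contact force between lamp and anything else above 3 N).
It fails at once if the cup, spool, pliers or mat frame is knocked more than 30 mm away (distance of any of cup_mid, spool_mid, pliers_mid, mat_mid from where it was at the start of the episode above 0.03 m).
It also fails if it takes over 48 s, if anything falls off the work surface, if the arm or the gripper's body presses on something with over 40 N, if the wrist force passes 120 N, or if a joint passes its speed limit or range.

ROBOT

A 7-joint arm with a two-finger parallel gripper is mounted at the origin on the work surface. World frame = base frame: x ahead of the robot, y to its left, z up, the work surface at z = 0. Lengths are in m, angles in degrees, forces in N, time in s.
With the tool pointing down it reaches from about 0.425 to 0.875 m from the base axis. Payload 4.7 kg.
Tool frame: the origin (TCP) lies at the very end of the fingers, on their centre line; the grasp point (between the pads) lies env.hold_point_z behind it (env.hold_point_z is the distance from the TCP to the grasp point, in m); z points along the fingers, y is the line along which they close (so a half turn about z gives the same grasp; the last joint's range is limited). The gripper opens to 87 mm and grips with 3 to 60 N. Pads are 19 mm wide; open, the fingers measure 117 mm over their backs; the gripper's body (75 mm by 190 mm) begins 51 mm behind the grasp point.
Start: joints at [-69.781, 18.392, -4.016, 83.108, 1.295, 78.541, -3.26], TCP at [0.216, 0.613, 0.223] pointing down, gripper open.
Joint ranges: [-163.93, 163.93], [-17.29, 119.83], [-79.2, 71.16], [3.27, 140.29], [-89.18, 269.18], [5.43, 117.66], [-154.24, 154.24]. Speed limits (degrees/s): [147.25, 147.25, 180, 180, 180, 180, 180].

INTERFACE

Orientations are given as [roll, pitch, yaw] about the fixed x, y, z axes, in that order (R = Rz(yaw) Ry(pitch) Rx(roll)).
In Python, from cell import env gives the robot as it stands.
- The arm moves only by the shell command python3 -m jog 'ROWS' [FORCE]. ROWS is JSON, a list of rows, each an object with "dp": the shift along the tool's x, y, z in cm, a list of three; "twist": the turn about the tool's z in degrees; "fingers": the opening, from 0 (shut) to 1 (fully open). A call has 1 to 8 rows; each row is the pose to reach, as a shift and turn from the pose commanded when the call began, along the tool's axes at that moment; what a row does not reach only later rows make up. A row lasts 1/8 s, in which the tool goes at most 62.5 mm and 10.7 degrees, less where a joint would pass 70% of its speed; a pose out of reach is approached as far as the arm can. A call with a gripper value outside its range is refused whole. The fingers move at their own pace and stop on an object; FORCE is the grip in N (left out, the last holds). Time passes only in rows, so rows that repeat a pose let the fingers close. It gives the time, the measured TCP pose, the force, the opening and the grip force at its end, in the units of the state.
- env.get_obs(): the state, without advancing time (a new reading comes with each control period).
- env.read_camera(name): name is "scene" or "top" or "wrist"; returns a dict with "pixels" (384x512x3 uint8, blue, green, red), "depth" (384x512 float32, m along the optical axis (not along the pixel's ray), 0 where there is no reading), "fx", "fy", "cx", "cy" (pixels), "rvec" (rotation vector, rad) and "tvec" (3), from world to camera coordinates, as OpenCV has them. Camera axes: x right, y down, z forward; pixel columns grow to the right and rows downward; lengths in m; the calibration is good to about 2 mm. A picture is of the moment at which its call begins.
- env.sign_off(): hands the job in; it is judged then, once.
The state is a dict: "time_s": time; "qpos": joint angles; "joint_velocities": joint speeds; "effort": joint torques, N m; "tool_pos": TCP position; "tool_rot": TCP orientation; "force": force on the tool from outside, world axes, zero at the start; "wrist_torque": the same for the moment, N m; "grip_width": finger opening in m; "grasp_force": force on a finger pad.
Only numpy, scipy, OpenCV 4.12 (cv2) and the standard library are available. Lean on these libraries where they do the work, as an engineer would, in place of code of your own. Each camera call takes 0.05 s, during which the arm holds its last target. There are 200 camera calls.

## Working session

There is one attempt and no reset: what is moved stays moved. The work goes in short steps, Python scripts to look and compute and a shell command to move; the robot and the scene stay as the last step left them, time stands still between calls to the robot, and variables do not carry over. Pictures are saved under pics/ and viewed, at most 10 in all, crops included, and the job is handed in when it is done.

```bash
ls; mkdir -p pics; cat > h.py <<'E'
import numpy as np, cv2
from cell import env
from scipy.spatial.transform import Rotation as Ro
def cloud(c):
    R=cv2.Rodrigues(np.array(c["rvec"],float))[0]; t=np.array(c["tvec"],float).ravel()
    v,u=np.mgrid[:384,:512]; d=c["depth"]
    P=np.stack([(u-c["cx"])/c["fx"]*d,(v-c["cy"])/c["fy"]*d,d],-1)
    W=(P-t)@R; W[d==0]=np.nan
    return W
E
python3 - <<'E'
from h import *
o=env.get_obs(); print(o["tool_pos"],o["tool_rot"],o["time_s"],env.hold_point_z)
s=env.read_camera("scene");t=env.read_camera("top")
np.savez("a.npz",s=cloud(s),t=cloud(t),sp=s["pixels"],tp=t["pixels"])
cv2.imwrite("pics/scene.png",s["pixels"]);cv2.imwrite("pics/top.png",t["pixels"])
E
```

```text
pics
[0.21587182 0.6125017  0.22143401] [-1.79887986e+02  5.93485453e-03  1.60592846e+02] 0.0 0.0187
```

View pics/scene.png

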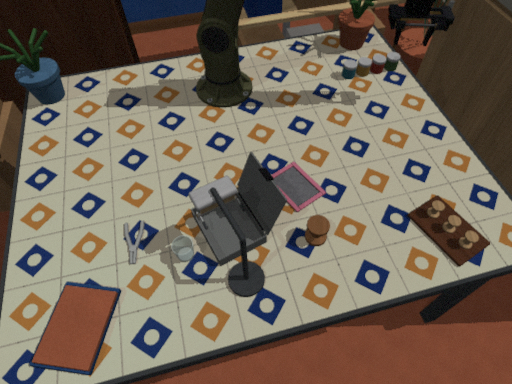

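View pics/top.png

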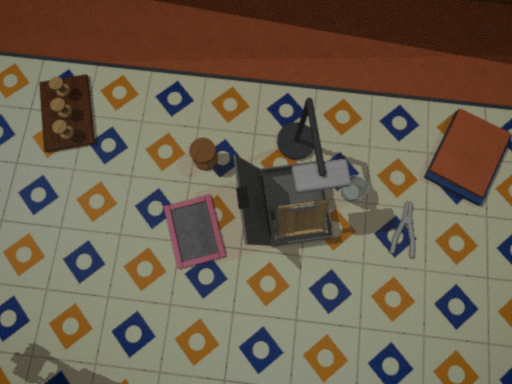

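The scene view shows the case at about (232,220) with the lid leaning toward the mat. The top view shows the lid at (255,200), the tan board at (303,218), the lamp head at (320,175), the cup at (355,187), the mat at (195,232), the spool at (204,153) and the pliers at (403,232).

```bash
python3 - <<'E'
from h import *
a=np.load("a.npz")
W=np.concatenate([a["t"].reshape(-1,3),a["s"].reshape(-1,3)]);C=np.concatenate([a["tp"].reshape(-1,3),a["sp"].reshape(-1,3)])
print("table z",np.nanmedian(a["t"][300:,...,2]))
c0=a["t"][200,300]; print(c0, a["t"][218,303],a["t"][175,320])
c0=a["t"][175,320]
near=np.linalg.norm(W[:,:2]-c0[:2],axis=1)<.2
def rect(lo,hi,ext=None,src=W):
    m=near&(W[:,2]>lo)&(W[:,2]<hi)
    if ext is not None:m&=ext
    p=W[m,:2].astype(np.float32); print(lo,hi,len(p),cv2.minAreaRect(p),np.percentile(p,[2,98],axis=0).round(3).tolist())
rect(.036,.044); rect(.225,.245); rect(.17,.2)
hsv=cv2.cvtColor(C[None],cv2.COLOR_BGR2HSV)[0]
b=(hsv[:,0]>8)&(hsv[:,0]<28)&(hsv[:,1]>60)
for z in np.arange(.05,.16,.02): rect(z,z+.01,b)
hm=a["t"][130:260,220:360]
im=np.clip(np.nan_to_num(hm[...,2])/.26*255,0,255).astype(np.uint8)
im=cv2.resize(np.hstack([cv2.applyColorMap(im,cv2.COLORMAP_JET),a["tp"][130:260,220:360]]),None,fx=2.8,fy=2.8,interpolation=0);cv2.imwrite("pics/hm.png",im)
E
```

```text
table z 0.0005043912049581637
[ 0.6372557  -0.13553239  0.00284383] [ 0.57780074 -0.13617657  0.09642301] [ 0.64207836 -0.1448935   0.23729043]
0.036 0.044 1078 ((0.634908139705658, -0.12814593315124512), (0.24210813641548157, 0.2595859169960022), 57.849517822265625) [[0.523, -0.279], [0.732, -0.031]]
0.225 0.245 2629 ((0.7082707285881042, -0.13221976161003113), (0.187225341796875, 0.11001023650169373), 14.323888778686523) [[0.612, -0.2], [0.787, -0.097]]
0.17 0.2 868 ((0.664209246635437, -0.02023407816886902), (0.10621500760316849, 0.3153611719608307), 72.07698059082031) [[0.505, -0.113], [0.797, 0.027]]
0.05 0.060000000000000005 126 ((0.5742440819740295, -0.1225912794470787), (0.08290409296751022, 0.1365775614976883), 12.25499153137207) [[0.548, -0.189], [0.579, -0.076]]
0.07 0.08 115 ((0.6385741233825684, -0.14205162227153778), (0.11442796140909195, 0.2789873778820038), 78.7276611328125) [[0.555, -0.187], [0.584, -0.086]]
0.09000000000000001 0.1 113 ((0.6406910419464111, -0.13906991481781006), (0.11747658252716064, 0.29460635781288147), 77.7950210571289) [[0.512, -0.185], [0.59, -0.052]]
0.11000000000000001 0.12000000000000001 119 ((0.584547758102417, -0.13338840007781982), (0.005181481130421162, 0.1071995422244072), 14.258583068847656) [[0.571, -0.183], [0.597, -0.083]]
0.13 0.14 72 ((0.6812089085578918, -0.09929147362709045), (0.2030932754278183, 0.10687971115112305), 19.58504867553711) [[0.578, -0.182], [0.607, -0.079]]
0.15000000000000002 0.16000000000000003 148 ((0.6731593012809753, -0.06811776757240295), (0.19405007362365723, 0.1728268563747406), 19.690555572509766) [[0.586, -0.179], [0.615, -0.077]]
```

View pics/hm.png

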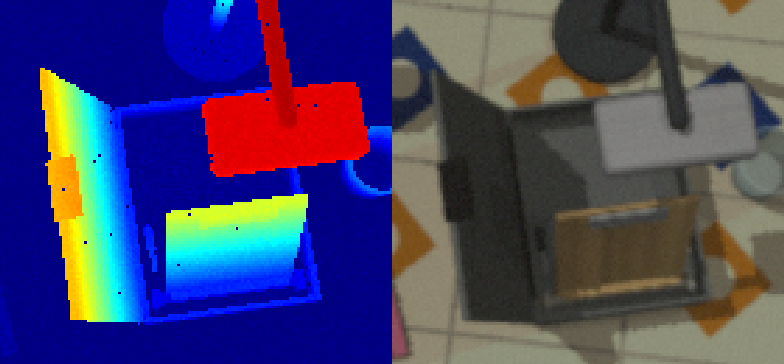

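Both crops show the board top edge at about (237,205), the lamp head at (285,130) and the lid to the left.

```bash
cat >> h.py <<'E'
O=np.array([.6252,-.1230,0]);RC=Ro.from_euler("z",14.3,degrees=True)
def plan(pts,yaw):
    o=env.get_obs();R=Ro.from_euler("xyz",o["tool_rot"],degrees=True)
    for p in pts: print(np.round(R.inv().apply(np.array(p)-o["tool_pos"])*100,1).tolist())
    print("twist",-((yaw-o["tool_rot"][2]+180)%360-180))
def cw(p): return O+RC.apply(np.array(p)/1000)
def status():
    o=env.get_obs();print("t",o["time_s"],"case mm",(RC.inv().apply(o["tool_pos"]-O)*1000).round(1),o["tool_rot"].round(1),"F",np.round(o["force"],1),"q",np.round(o["qpos"],0))
E
python3 - <<'E'
from h import *
a=np.load("a.npz")
W=(RC.inv().apply(a["t"].reshape(-1,3)-O)*1000)
n=lambda lo,hi:W[(abs(W[:,0])<130)&(W[:,2]>lo)&(W[:,2]<hi)]
L=n(222,250);L=L[(L[:,1]<60)&(L[:,0]<60)];print("lamp",np.percentile(L,[0.5,3,97,99],axis=0).round())
C=n(35,45);C=C[abs(C[:,1])<74];print("rim",np.percentile(C,[1,5,95,99],axis=0).round())
E=n(165,190);E=E[E[:,1]>90];print("lid",np.percentile(E,[2,98],axis=0).round())
for n,p in dict(a=(.43,.25,.27),b=(.46,-.18,.27)).items(): plan([p],14.3)
E
```

```text
lamp [[-15. -83. 225.]
 [-14. -80. 229.]
 [ 46.  22. 247.]
 [ 56.  24. 248.]]
rim [[-95. -73.  36.]
 [-94. -72.  37.]
 [ 94.  73.  44.]
 [ 95.  74.  45.]]
lid [[-91. 118. 166.]
 [ 88. 137. 189.]]
[-32.2, -27.1, -4.8]
twist 146.28908260761298
[-49.4, -66.6, -4.7]
twist 146.28908260761298
```

```bash
python3 -m jog '[{"dp":[-4.5,-4,-4],"twist":8,"fingers":0},{"dp":[-9,-8,-4.8],"twist":16,"fingers":0},{"dp":[-14,-12,-4.8],"twist":24,"fingers":0},{"dp":[-18,-15,-4.8],"twist":33,"fingers":0},{"dp":[-23,-19,-4.8],"twist":42,"fingers":0},{"dp":[-27,-23,-4.8],"twist":51,"fingers":0},{"dp":[-32,-27,-4.8],"twist":60,"fingers":0},{"dp":[-32,-27,-4.8],"twist":70,"fingers":0}]'; python3 -c "
from h import *
status();plan([(.46,-.18,.27)],14.3)"
```

```text
time_s: 1.1
tool_pos: [0.431, 0.2463, 0.2706]
tool_rot: [179.9, 0.1, 89.7]
force: [-1.6, 0.8, 0.6]
grip_width: 0.0147
grasp_force: 0.0
t 1.1 case mm [-97.  405.8 270.6] [1.799e+02 1.000e-01 8.970e+01] F [-1.6  0.8  0.6] q [-49.  -2.  16. 101.   1.  81. -34.]
[-42.6, 3.1, 0.1]
twist 75.39648653792597
```

```bash
python3 -m jog '[{"dp":[-5,0.4,0],"twist":9,"fingers":0},{"dp":[-11,0.8,0],"twist":19,"fingers":0},{"dp":[-17,1.2,0],"twist":29,"fingers":0},{"dp":[-23,1.6,0],"twist":39,"fingers":0},{"dp":[-29,2,0],"twist":49,"fingers":0},{"dp":[-35,2.5,0],"twist":59,"fingers":0},{"dp":[-40,2.8,0],"twist":69,"fingers":0},{"dp":[-42.6,3.1,0],"twist":75.4,"fingers":0}]'; python3 -c "
from h import *
status();plan([cw((-115,-25,140)),cw((-70,-25,140))],14.3)"
```

```text
time_s: 2.1
tool_pos: [0.4627, -0.177, 0.2705]
tool_rot: [180.0, 0.0, 14.7]
force: [0.0, 0.6, -0.7]
grip_width: 0.0004
grasp_force: 0.0
t 2.1 case mm [-170.8  -12.1  270.5] [180.    0.   14.7] F [ 0.   0.6 -0.7] q [-24.  -4.  40. 102.   3.  81. -59.]
[5.6, 1.3, 13.0]
[10.1, 1.4, 13.0]
twist 0.39940058269303336
```

```bash
python3 -m jog '[{"dp":[0,1.3,5],"twist":0.4,"fingers":0},{"dp":[2,1.3,10],"twist":0.4,"fingers":0},{"dp":[5,1.3,15],"twist":0.4,"fingers":0},{"dp":[5.6,1.3,17],"twist":0.4,"fingers":0},{"dp":[5.6,1.3,17],"twist":0.4,"fingers":0}]'; python3 - <<'E'
from h import *
status();plan([cw((-65,-25,100)),cw((-65,-25,37))],14.3)
np_=[]
ims=[]
for n in("scene","top"):
    c=env.read_camera(n);w=cloud(c);W=RC.inv().apply(w.reshape(-1,3)-O)*1000
    m=(abs(W[:,1]+25)<160)&(W[:,0]<-20)&(W[:,0]>-220)&(W[:,2]>100)&(W[:,2]<420); q=W[m]
    for z in range(100,420,20):
        s=q[(q[:,2]>z)&(q[:,2]<z+20)&~((q[:,0]>-100)&(q[:,2]<190))]
        if len(s)>8:print(n,z,len(s),np.percentile(s,[2,98],axis=0)[:,:2].round().tolist())
    ims.append(c["pixels"][20:320,100:400])
cv2.imwrite("pics/b.png",cv2.resize(np.hstack(ims),None,fx=1.33,fy=1.33))
E
```

```text
time_s: 2.72
tool_pos: [0.5195, -0.1709, 0.0984]
tool_rot: [-179.9, 0.3, 14.8]
force: [-0.4, -0.0, -0.1]
grip_width: 0.0005
grasp_force: 0.0
t 2.725 case mm [-114.3  -20.3   98.4] [-179.9    0.3   14.8] F [-0.4 -0.  -0.1] q [-21.  14.  42. 108. -10.  63. -51.]
[4.9, 0.5, -0.2]
[5.0, 0.5, 6.1]
twist 0.5236509559507283
scene 100 21 [[-119.0, -31.0], [-103.0, -14.0]]
scene 120 27 [[-107.0, -32.0], [-103.0, -12.0]]
scene 140 9 [[-121.0, -17.0], [-102.0, -11.0]]
scene 180 245 [[-142.0, -108.0], [-75.0, 65.0]]
scene 200 903 [[-147.0, -115.0], [-77.0, 70.0]]
scene 220 148 [[-112.0, -39.0], [-87.0, 26.0]]
scene 240 21 [[-104.0, -39.0], [-77.0, 23.0]]
scene 260 331 [[-124.0, -58.0], [-76.0, 27.0]]
scene 280 87 [[-104.0, -58.0], [-76.0, 7.0]]
scene 300 207 [[-116.0, -59.0], [-75.0, 12.0]]
scene 320 185 [[-110.0, -58.0], [-76.0, 8.0]]
scene 340 174 [[-110.0, -58.0], [-73.0, 8.0]]
scene 360 221 [[-109.0, -58.0], [-67.0, 9.0]]
scene 380 216 [[-109.0, -58.0], [-76.0, 7.0]]
scene 400 186 [[-106.0, -58.0], [-75.0, 6.0]]
top 180 54 [[-146.0, 16.0], [-27.0, 115.0]]
top 200 839 [[-149.0, 27.0], [-79.0, 71.0]]
top 220 45 [[-137.0, 24.0], [-89.0, 27.0]]
top 240 51 [[-134.0, 10.0], [-93.0, 27.0]]
top 260 358 [[-144.0, -2.0], [-77.0, 27.0]]
top 280 13 [[-114.0, 5.0], [-90.0, 14.0]]
top 300 51 [[-113.0, -1.0], [-83.0, 15.0]]
top 320 17 [[-105.0, 2.0], [-86.0, 12.0]]
```

View pics/b.png

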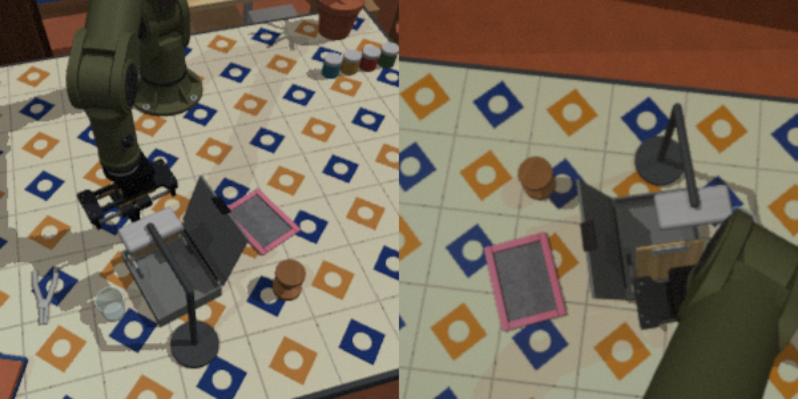

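The hand (left image around (130,190)) is square with the case. Its body reaches 37–40 mm ahead of the TCP, so at case x = -66 it stays about 10 mm short of the lamp. Next I'll push forward and then down onto the board.

```bash
python3 -m jog '[{"dp":[1.8,0.3,0],"twist":0.5,"fingers":0},{"dp":[3.5,0.4,0],"twist":0.5,"fingers":0},{"dp":[4.6,0.4,0],"twist":0.5,"fingers":0},{"dp":[4.6,0.4,0],"twist":0.5,"fingers":0},{"dp":[4.6,0.4,1],"twist":0.5,"fingers":0},{"dp":[4.6,0.4,1.8],"twist":0.5,"fingers":0}]'; python3 -c "
from h import *
status();plan([cw((-66,-25,37))],14.3)"
```

```text
time_s: 3.58
tool_pos: [0.5656, -0.1637, 0.0816]
tool_rot: [-180.0, 0.0, 14.3]
force: [0.2, -0.8, -0.0]
grip_width: 0.0001
grasp_force: 0.0
t 3.575 case mm [-67.8 -24.7  81.6] [-180.     0.    14.3] F [ 0.2 -0.8 -0. ] q [-20.  21.  40. 103. -15.  62. -50.]
[0.2, 0.0, 4.5]
twist -0.04870618690623019
```

```bash
python3 -m jog '[{"dp":[0.3,0,1],"twist":0,"fingers":0},{"dp":[0.3,0,2],"twist":0,"fingers":0},{"dp":[0.3,0,2.7],"twist":0,"fingers":0},{"dp":[0.3,0,3.4],"twist":0,"fingers":0},{"dp":[0.3,0,3.9],"twist":0,"fingers":0},{"dp":[0.3,0,3.9],"twist":0,"fingers":0}]'; python3 - <<'E'
from h import *
status();plan([cw((-66,-25,37))],14.3)
W=RC.inv().apply(cloud(env.read_camera("scene")).reshape(-1,3)-O)*1000
q=W[(W[:,0]>-30)&(W[:,0]<75)&(abs(W[:,1])<50)&(W[:,2]>5)&(W[:,2]<180)]
print(len(q),np.percentile(q,[5,50,95],axis=0).round())
E
```

```text
time_s: 4.32
tool_pos: [0.5696, -0.1637, 0.0438]
tool_rot: [180.0, -0.0, 14.2]
force: [-0.3, -0.5, 2.5]
grip_width: 0.0001
grasp_force: 1.0
t 4.325 case mm [-64.  -25.7  43.8] [180.   -0.   14.2] F [-0.3 -0.5  2.5] q [-19.  24.  39. 104. -17.  58. -49.]
[-0.2, -0.1, 0.7]
twist -0.05807276973558828
597 [[-24. -46.   5.]
 [ 16. -10.  72.]
 [ 64.  46. 113.]]
```

```bash
python3 -m jog '[{"dp":[0,0,0.5],"twist":0,"fingers":0},{"dp":[0,0,0.9],"twist":0,"fingers":0},{"dp":[0,0,0.9],"twist":0,"fingers":0},{"dp":[0,0,0.9],"twist":0,"fingers":0}]'; python3 - <<'E'
from h import *
status()
W=RC.inv().apply(cloud(env.read_camera("scene")).reshape(-1,3)-O)*1000
q=W[(W[:,0]>-30)&(W[:,0]<75)&(abs(W[:,1])<50)&(W[:,2]>5)&(W[:,2]<180)]
print(len(q),np.percentile(q,[5,50,95],axis=0).round())
E
```

```text
time_s: 4.88
tool_pos: [0.5683, -0.1627, 0.0337]
tool_rot: [-180.0, 0.1, 14.3]
force: [-0.8, 0.2, 0.4]
grip_width: 0.0005
grasp_force: 0.0
t 4.875 case mm [-64.9 -24.4  33.7] [-1.80e+02  1.00e-01  1.43e+01] F [-0.8  0.2  0.4] q [-18.  24.  38. 104. -18.  58. -48.]
869 [[-26. -46.  20.]
 [ 21. -11.  25.]
 [ 63.  46.  30.]]
```

The board now lies flat, with its face at z = 25 mm. I'll retreat and swing round to the lid's left side.

```bash
python3 -m jog '[{"dp":[-0.5,0,-3],"twist":0,"fingers":0},{"dp":[-4,0,-5],"twist":0,"fingers":0},{"dp":[-7,0,-9],"twist":0,"fingers":0},{"dp":[-9,0,-14],"twist":0,"fingers":0},{"dp":[-9,0,-19],"twist":0,"fingers":0},{"dp":[-9,0,-24],"twist":0,"fingers":0},{"dp":[-9,0,-24],"twist":0,"fingers":0}]'; python3 -c "
from h import *
status();plan([cw((-150,180,270)),cw((-75,200,270)),cw((-75,200,160))],14.3)"
```

```text
time_s: 5.8
tool_pos: [0.484, -0.186, 0.2784]
tool_rot: [179.9, -0.4, 14.3]
force: [0.2, 0.5, -0.4]
grip_width: 0.0005
grasp_force: 0.0
t 5.8 case mm [-152.4  -26.2  278.4] [179.9  -0.4  14.3] F [ 0.2  0.5 -0.4] q [-25.  -1.  44.  98.   0.  82. -57.]
[0.2, -20.6, 0.8]
[7.7, -22.6, 0.9]
[7.6, -22.6, 11.9]
twist -0.0290936378131903
```

```bash
python3 -m jog '[{"dp":[0,-5,0.5],"twist":0,"fingers":0},{"dp":[0,-10,0.5],"twist":0,"fingers":0},{"dp":[0,-15,0.5],"twist":0,"fingers":0},{"dp":[1,-20,0.5],"twist":0,"fingers":0},{"dp":[5,-22.6,0.5],"twist":0,"fingers":0},{"dp":[7.6,-22.6,3],"twist":0,"fingers":0},{"dp":[7.6,-22.6,8],"twist":0,"fingers":0},{"dp":[7.6,-22.6,11.9],"twist":0,"fingers":0}]'; python3 -c "
from h import *
status();plan([cw((-75,145,160)),cw((-75,75,160))],14.3)"
```

```text
time_s: 6.8
tool_pos: [0.4986, 0.0524, 0.1522]
tool_rot: [180.0, 0.2, 14.3]
force: [0.3, 0.0, 0.2]
grip_width: 0.0005
grasp_force: 0.0
t 6.8 case mm [-79.4 201.2 152.2] [180.    0.2  14.3] F [0.3 0.  0.2] q [-37.   3.  29. 110.  -1.  68. -83.]
[0.4, 5.6, -0.8]
[0.4, 12.6, -0.8]
twist -0.013591853052190572
```

```bash
python3 -m jog '[{"dp":[0.4,3,-0.5],"twist":0,"fingers":0},{"dp":[0.4,5,-0.5],"twist":0,"fingers":0},{"dp":[0.4,6.5,-0.5],"twist":0,"fingers":0},{"dp":[0.4,8,-0.5],"twist":0,"fingers":0},{"dp":[0.4,9.5,-0.5],"twist":0,"fingers":0},{"dp":[0.4,11,-0.5],"twist":0,"fingers":0},{"dp":[0.4,12.2,-0.5],"twist":0,"fingers":0},{"dp":[0.4,12.8,-0.5],"twist":0,"fingers":0}]'; python3 - <<'E'
from h import *
status()
c=env.read_camera("scene");cv2.imwrite("pics/c.png",c["pixels"])
E
```

```text
time_s: 7.8
tool_pos: [0.5356, -0.0714, 0.1605]
tool_rot: [180.0, 0.0, 14.2]
force: [-0.4, 0.3, -0.2]
grip_width: 0.0006
grasp_force: 0.0
t 7.8 case mm [-74.   72.1 160.5] [180.    0.   14.2] F [-0.4  0.3 -0.2] q [-28.   8.  35. 105.  -5.  69. -67.]
```

View pics/c.png

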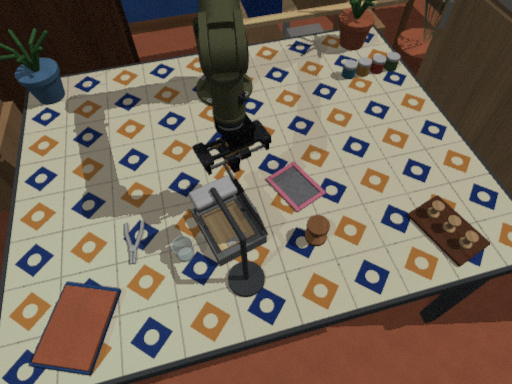

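The board is flat at (230,225) and the lid is about upright, seen edge-on near (240,195). It needs a little more push.

```bash
python3 -m jog '[{"dp":[0,0.7,0],"twist":0,"fingers":0},{"dp":[0,1.4,0],"twist":0,"fingers":0},{"dp":[0,2,0],"twist":0,"fingers":0},{"dp":[0,2,0],"twist":0,"fingers":0},{"dp":[0,0,-3],"twist":0,"fingers":0},{"dp":[-3,0,-7],"twist":0,"fingers":0},{"dp":[-8,0,-10],"twist":0,"fingers":0},{"dp":[-10,0,-10],"twist":0,"fingers":0}]'; python3 - <<'E'
from h import *
status()
c=env.read_camera("scene");cv2.imwrite("pics/d.png",cv2.resize(c["pixels"][120:320,100:400],None,fx=2,fy=2))
W=RC.inv().apply(cloud(c).reshape(-1,3)-O)*1000
q=W[(W[:,0]>-90)&(W[:,0]<90)&(abs(W[:,1])<70)&(W[:,2]>5)&(W[:,2]<200)]
print(len(q),np.percentile(q,[5,50,95],axis=0).round())
E
```

```text
time_s: 8.85
tool_pos: [0.4382, -0.096, 0.2632]
tool_rot: [-180.0, -0.3, 14.2]
force: [0.3, 0.6, -0.2]
grip_width: 0.0004
grasp_force: 0.0
t 8.85 case mm [-174.5   72.4  263.2] [-180.    -0.3   14.2] F [ 0.3  0.6 -0.2] q [-29. -11.  34. 108.   6.  81. -72.]
2127 [[-66. -64.  44.]
 [ 13. -11.  47.]
 [ 82.  64.  50.]]
```

View pics/d.png

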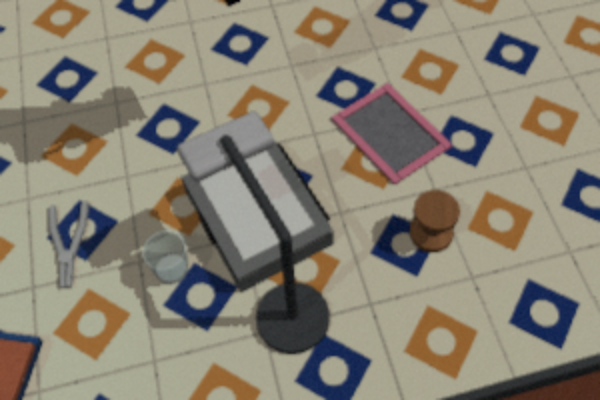

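The lid is shut at (260,210), level at about 46 mm, and nothing else has moved.

```bash
python3 -m jog '[{"dp":[0,0,0],"twist":0,"fingers":0},{"dp":[0,0,0],"twist":0,"fingers":0},{"dp":[0,0,0],"twist":0,"fingers":0},{"dp":[0,0,0],"twist":0,"fingers":0}]' >/dev/null; python3 -c "
from cell import env
print(env.sign_off())"
```

```text
the job is handed in; nothing more can be done
None
```

The case is closed and the job is handed in, though sign-off returned no verdict: the board was snapped flat first, then the lid tipped shut, with no sign of touching the lamp, and the cup, spool, pliers and mat frame look unmoved in the last picture.

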